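# Find the rocking corner of the jig plate and set its shim

## Robot

A 6-joint arm with a two-finger parallel gripper is mounted at the origin on a cart in front of the work surface, level with it; the furniture and walls round the work are solid. World frame = base frame: x ahead of the robot, y to its left, z up, the work surface at z = 0. Lengths are in mm, angles in rad, forces in N, time in s.
With the tool pointing down it reaches from about 275 to 750 mm from the base axis. Payload 10.2 kg.
Tool frame: the origin (TCP) lies on the front face of the gripper's body, between the roots of the fingers; the fingertips stand 73 mm ahead of it and the grasp point (between the pads) lies 54 mm ahead of it; z points along the fingers, y is the direction in which the jaws open and shut (so a half turn about z gives the same grasp; the last joint's range is limited). The gripper opens to 85 mm and grips with 20 to 120 N. Pads are 22 mm wide; open, the fingers measure 114 mm over their backs; the gripper's body (76 mm by 85 mm) begins 54 mm behind the grasp point. The pads swing forward as they close: fully open they stand 13 mm farther back than shut.
Start: joints at [-1.385, 0.313, 1.498, -0, 1.331, -0.223], TCP at [208.68, -481.751, 303.894] pointing down, gripper open.
Joint ranges: [-2.94, 2.94], [-0.97, 2.17], [0.19, 2.56], [-1.23, 4.37], [0.02, 3.11], [-2.88, 2.88]. Speed limits (rad/s): [2.39, 2.39, 3.01, 3.14, 3.14, 3.14].

## Interface

Orientations are given as a unit quaternion [w, x, y, z].
In Python, from rig import ctrl gives the robot as it stands.
- The arm moves only by the tool move_arm, never from a script. Its argument "series" is a list of rows, each a list of 3 entries, a list of its own where there are three numbers: the shift along the tool's x, y, z in mm, then the turn about the tool's z in degrees, then the opening, from 0 (shut) to 1 (fully open). In form: [[[tx, ty, tz], yaw, grip], ...]. A call has 1 to 10 rows; each row is the pose to reach, as a shift and turn from the pose commanded when the call began, along the tool's axes at that moment; what a row does not reach only later rows make up. A row lasts 1/8 s, in which the tool goes at most 62.5 mm and 10.7 degrees, less where a joint would pass 70% of its speed; a pose out of reach is approached as far as the arm can. A call with a gripper value outside its range is refused whole. The fingers move at their own pace and stop on an object; "force" is the grip in N (left out, the last holds). Time passes only in rows, so rows that repeat a pose let the fingers close. It gives the time, the measured TCP pose, the force and the opening at its end, in the units of the state.
- ctrl.sense(): the state, without advancing time (a new reading comes with each control period).
- ctrl.capture(name): name is "scene" or "top"; returns (picture, depth): 420x560x3 uint8, red, green, blue; 420x560 float32, mm along the optical axis (not along the pixel's ray), 0 where there is no reading.
- ctrl.camera_model(name): a dict with "fov_y" (degrees; the focal length in pixels is half the picture's height over the tangent of half this angle, whatever the lens; pixels are square), "cx", "cy" (the principal point, pixels), "dist_coeffs" ([k1, k2, p1, p2, k3] as OpenCV has them; the pictures are not rectified), "rvec" (rotation vector, rad) and "tvec" (3), from world to camera coordinates, as OpenCV has them. Camera axes: x right, y down, z forward; pixel columns grow to the right and rows downward; lengths in mm; the calibration is good to about 2 mm. A picture is of the moment at which its call begins. camera_model takes no time and is no camera call.
- ctrl.finish_job(): hands the job in, once; it reports no verdict.
The state is a dict: "time_s": time; "joints": joint angles; "dq": joint speeds; "tau": joint torques, N m; "eef_pos": TCP position; "ee_rot": TCP orientation; "force": force on the tool from outside, world axes, zero at the start; "wrist_torque": the same for the moment, N m; "grip_width": opening from 0.0 (shut) to 1.0 (fully open).
Only numpy, scipy, OpenCV 4.12 (cv2) and the standard library are available. Lean on these libraries where they do the work, as an engineer would, in place of code of your own. Each camera call takes 0.05 s, during which the arm holds its last target.

## Task

One corner of the aluminium plate on the grey levelling jig rocks. With the fingertips, press down on the plate's corners one at a time until you find the one that gives way, then press the orange shim tab beside that corner down flat. Leave the other three tabs up, lift or carry nothing, leave the round die on the plate and the things round the jig where they are, and finish clear of everything.

Things in the scene. Friction and masses are not known exactly. Their poses are not given: they have to be found in the camera images.
- jig_base: grey levelling jig, fixed to the table: a bed 176 (its x) x 310 (its y) x 10 mm with a loose plate on four feet. Origin at the centre of the bed's underside, z up. It stands in a different place and is turned up to 0.25 rad from start to start. 'Back' is its +x side (away from the robot), 'left' its +y side
- plate: loose aluminium plate 140 (x) x 180 (y) x 14 mm, 1.5 kg, resting level on four hidden feet between six edge pins; origin at the centre of its underside, 24 mm above the table. Three feet are solid; the fourth, foot_a, is slack. It stands under any of the corners (its place is not told). Pressed, that corner starts to sink at 1.5 N, stops 4 mm down at 3.5 N, and springs back
- die_round: round steel cutting die, about 40 mm across, 35 mm high, standing loose in the middle of the plate; origin at the centre of its underside. It is to stay there
- sand_block: brown sanding block 60 x 90 x 30 mm, loose on the table behind the jig; bystander
- tape_2: roll of black tape, 62 mm across, 19 mm high, loose on the table behind the jig; bystander
- spool_1: small spool of dark thread, 36 mm across, 45 mm high, standing loose behind the jig; bystander
- chalk: stick of white chalk 11 x 50 x 11 mm, loose on the table; bystander
- cutter: orange knife 150 mm long, loose on the white pad right of the jig; bystander
- corner_front_left (a point): middle of the blue ring (20 mm) on the plate's top at its front left corner, right over the foot: where to press to try that corner; 38 mm above the table when level; rides with the plate. A solid corner gives less than 1 mm
- corner_front_right (a point): middle of the blue ring (20 mm) on the plate's top at its front right corner, right over the foot: where to press to try that corner; 38 mm above the table when level; rides with the plate. A solid corner gives less than 1 mm
- corner_back_left (a point): middle of the blue ring (20 mm) on the plate's top at its back left corner, right over the foot: where to press to try that corner; 38 mm above the table when level; rides with the plate. A solid corner gives less than 1 mm
- corner_back_right (a point): middle of the blue ring (20 mm) on the plate's top at its back right corner, right over the foot: where to press to try that corner; 38 mm above the table when level; rides with the plate. A solid corner gives less than 1 mm
- tab_front_left (a point): middle of the upper face of the orange thumb tab (24 mm in jig x, 26 mm long in jig y) of the front left corner's shim lever, just outside the plate. The lever is hinged beside the plate's edge; this point is 41 mm out from the hinge, about 41 mm above the table with the tab up and 22 mm with the tab flat. Pressing the tab straight down takes about 6 N and it stays where it is left; the other end of the lever rises under the plate
- tab_front_right (a point): middle of the upper face of the orange thumb tab (24 mm in jig x, 26 mm long in jig y) of the front right corner's shim lever, just outside the plate. The lever is hinged beside the plate's edge; this point is 41 mm out from the hinge, about 41 mm above the table with the tab up and 22 mm with the tab flat. Pressing the tab straight down takes about 6 N and it stays where it is left; the other end of the lever rises under the plate
- tab_back_left (a point): middle of the upper face of the orange thumb tab (24 mm in jig x, 26 mm long in jig y) of the back left corner's shim lever, just outside the plate. The lever is hinged beside the plate's edge; this point is 41 mm out from the hinge, about 41 mm above the table with the tab up and 22 mm with the tab flat. Pressing the tab straight down takes about 6 N and it stays where it is left; the other end of the lever rises under the plate
- tab_back_right (a point): middle of the upper face of the orange thumb tab (24 mm in jig x, 26 mm long in jig y) of the back right corner's shim lever, just outside the plate. The lever is hinged beside the plate's edge; this point is 41 mm out from the hinge, about 41 mm above the table with the tab up and 22 mm with the tab flat. Pressing the tab straight down takes about 6 N and it stays where it is left; the other end of the lever rises under the plate
- shim_front_left (a joint): angle of the front left shim lever, rad: 0 tab fully up (starts at 0 to 0.06), 0.5 tab pressed flat against its stop
- shim_front_right (a joint): angle of the front right shim lever, rad: 0 tab fully up (starts at 0 to 0.06), 0.5 tab pressed flat against its stop
- shim_back_left (a joint): angle of the back left shim lever, rad: 0 tab fully up (starts at 0 to 0.06), 0.5 tab pressed flat against its stop
- shim_back_right (a joint): angle of the back right shim lever, rad: 0 tab fully up (starts at 0 to 0.06), 0.5 tab pressed flat against its stop
Not all that is in view belongs to the job. Several things have the shape of the die_round; the one meant has the colours described above.

How it is judged:
By the outcome, as a careful person would: the job done as asked, in the order asked, and still so for the second after the job is handed in, with the robot touching nothing.
It also fails if it takes over 48 s, if anything falls off the work surface, if the arm or the gripper's body presses on something with over 40 N, if the wrist force passes 120 N, or if a joint passes its speed limit or range.

## Working session

There is one attempt and no reset: what is moved stays moved. The work goes in short steps, Python scripts to look and compute and a tool call to move; the robot and the scene stay as the last step left them, time stands still between calls to the robot, and variables do not carry over. Pictures are saved under pics/ and viewed, and the job is handed in when it is done.

Besides the shell and the picture viewer there is one more tool, called after ">>>" as name([rows], argument=value, ...), one row to a line, values as JSON. move_arm: Moves the arm, as the interface text tells. Its arguments: {"type":"object","properties":{"series":{"type":"array","items":{"type":"array"}},"force":{"type":"number"}},"required":["series"]}

```bash
mkdir -p pics; ls; python3 - <<'E'
from rig import ctrl
import cv2,numpy as np
print(ctrl.sense())
for n in("scene","top"):
    p,d=ctrl.capture(n); cv2.imwrite(f"pics/{n}0.png",p[:,:,::-1]); np.save(f"pics/{n}0.npy",d); print(n,ctrl.camera_model(n))
E
```

```text
pics
{'time_s': 0.0, 'joints': array([-1.38541460e+00,  3.13462825e-01,  1.49843325e+00,  5.25270042e-06,
        1.33101412e+00, -2.23368722e-01]), 'dq': array([ 7.29865004e-04, -1.00157711e-03,  1.65326833e-03,  8.60521239e-05,
        3.52944702e-04,  9.44837560e-04]), 'tau': array([ 5.03220981e-04, -4.12261713e+01, -2.59745604e+01, -1.64899416e-04,
        4.12923415e-03, -8.22554654e-06]), 'eef_pos': array([ 208.6416492 , -481.58098406,  303.32990036]), 'ee_rot': array([-6.58600540e-04,  9.79187891e-01,  2.02954771e-01,  1.50618896e-05]), 'force': array([ 0.5589538 ,  0.25378118, -0.61820434]), 'wrist_torque': array([-0.01219762,  0.01359502, -0.02600837]), 'grip_width': 1.0011821005872574}
scene {'fov_y': 53.83122912382597, 'cx': 275.90768804538, 'cy': 217.92979561788633, 'dist_coeffs': array([0.02598683, 0.        , 0.        , 0.        , 0.        ]), 'rvec': array([ 0.65600791, -2.32034769,  1.47711485]), 'tvec': array([535.87866654, 178.89571895, 798.75736466])}
top {'fov_y': 50.92479556600126, 'cx': 277.57857278461506, 'cy': 210.4443283995835, 'dist_coeffs': array([-0.04338316,  0.        ,  0.        ,  0.        ,  0.        ]), 'rvec': array([ 2.16178028, -2.16633762,  0.155014  ]), 'tvec': array([  48.88370335,  602.99155216, 1254.03735078])}
```

View pics/scene0.png

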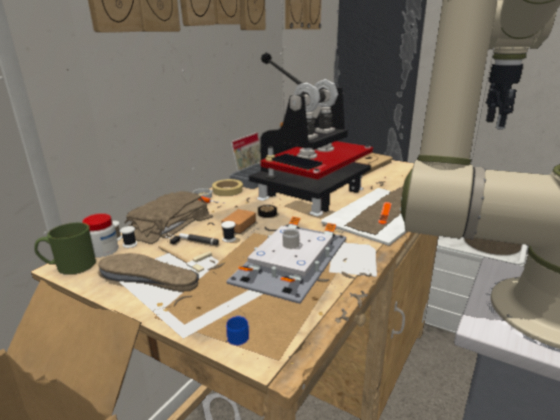

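View pics/top0.png

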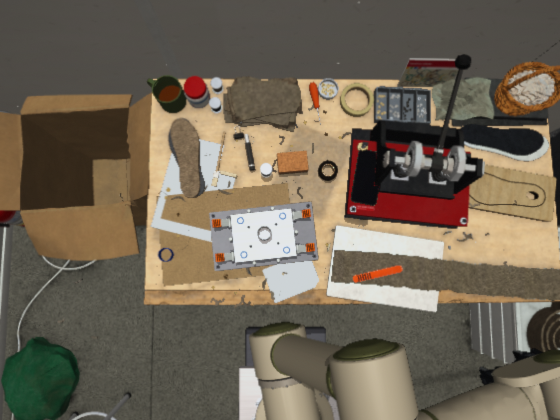

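```bash
python3 - <<'E'
import cv2
p=cv2.imread("pics/top0.png"); cv2.imwrite("pics/topcrop.png",cv2.resize(p[120:320,190:400],None,fx=3.6,fy=3,interpolation=cv2.INTER_CUBIC)[:, :800])
E
cat > h.py <<'E'
import cv2,numpy as np
from rig import ctrl
def K(m):
    f=210/np.tan(np.radians(m["fov_y"])/2); return np.array([[f,0,m["cx"]],[0,f,m["cy"]],[0,0,1]])
def ray(n,uv,z):
    m=ctrl.camera_model(n); q=cv2.undistortPoints(np.array(uv,float).reshape(-1,1,2),K(m),m["dist_coeffs"]).reshape(-1,2)
    R=cv2.Rodrigues(m["rvec"])[0]; c=-R.T@m["tvec"]; d=np.c_[q,np.ones(len(q))]@R
    z=np.broadcast_to(z,len(q)); return c+d*((z-c[2])/d[:,2])[:,None]
def proj(n,P):
    m=ctrl.camera_model(n); return cv2.projectPoints(np.array(P,float).reshape(-1,1,3),m["rvec"],m["tvec"],K(m),m["dist_coeffs"])[0].reshape(-1,2)
E
python3 - <<'E'
import cv2
p=cv2.imread("pics/top0.png"); cv2.imwrite("pics/topc.png",cv2.resize(p[190:290,195:330],None,fx=5.9,fy=5.9,interpolation=cv2.INTER_CUBIC))
p=cv2.imread("pics/scene0.png"); cv2.imwrite("pics/scenec.png",cv2.resize(p[205:305,220:355],None,fx=5.9,fy=5.9,interpolation=cv2.INTER_CUBIC))
E
```

```text
(no output)
```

View pics/topc.png

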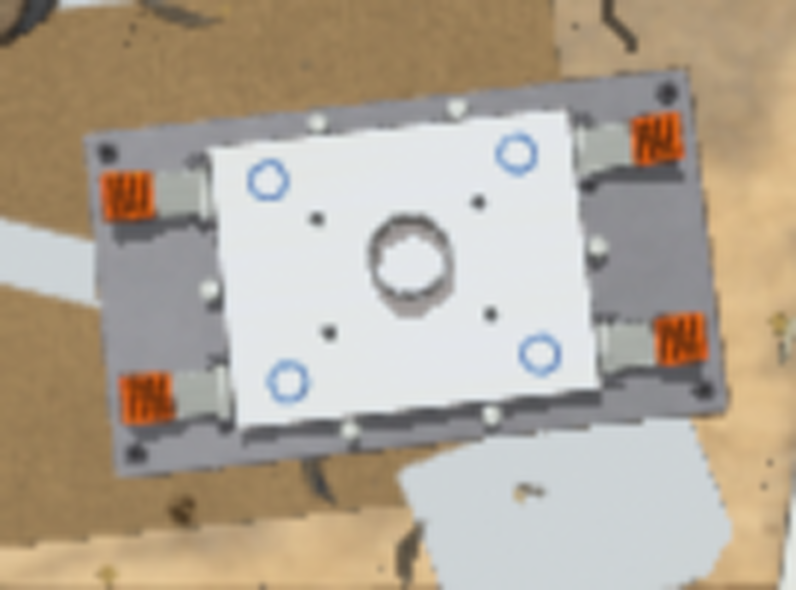

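View pics/scenec.png

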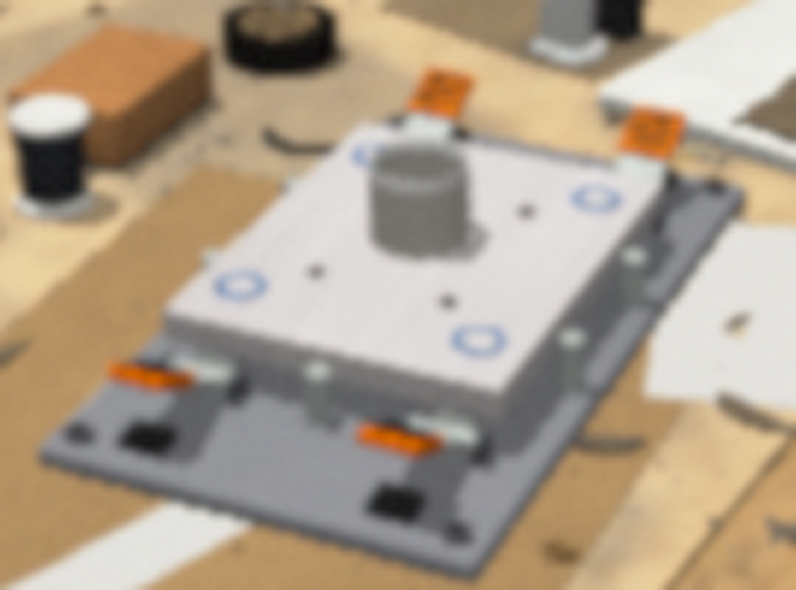

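```bash
python3 - <<'E'
from h import *
c=lambda L,o:(np.array(L,float)+.5)/5.9-.5+np.array(o)
rt=c([(268,180),(517,154),(288,382),(540,354)],(195,190))
tt=c([(128,196),(657,139),(147,398),(681,338)],(195,190))
R=ray("top",rt,38);T=ray("top",tt,41)
print("rings BL BR FL FR\n",R.round(1));print("tabs\n",T.round(1))
rs=c([(240,287),(480,341),(597,198)],(220,205))  # BL? 
print("scene", ray("scene",rs,38).round(1))
ts=c([(150,376),(400,437),(442,92),(653,131)],(220,205)); print(ray("scene",ts,41).round(1))
m=R.mean(0);print("centre",m, "tabs c",T.mean(0))
l=(R[0]+R[2]-R[1]-R[3]);print("yaw",np.arctan2(-l[0],l[1]),"spacing",np.linalg.norm(R[0]-R[1]),np.linalg.norm(R[0]-R[2]))
d=np.load("pics/top0.npy");print([d[int(v),int(u)] for u,v in rt]); 
m_=ctrl.camera_model("top");Rm=cv2.Rodrigues(m_["rvec"])[0];print([(Rm@p+m_["tvec"])[2].round(1) for p in R])
s=ctrl.sense();print(s["force"],s["eef_pos"],cv2.Rodrigues)
from scipy.spatial.transform import Rotation as Ro
q=s["ee_rot"];print(Ro.from_quat(q[[1,2,3,0]]).as_matrix().round(3))
E
```

```text
rings BL BR FL FR
 [[574.8 157.3  38. ]
 [587.6  34.1  38. ]
 [475.3 146.8  38. ]
 [488.7  23.3  38. ]]
tabs
 [[566.6 226.   41. ]
 [594.6 -35.2  41. ]
 [467.6 215.4  41. ]
 [496.2 -45.9  41. ]]
scene [[575.6 157.6  38. ]
 [476.1 145.7  38. ]
 [490.1  21.4  38. ]]
[[564.2 231.9  41. ]
 [466.3 220.1  41. ]
 [593.4 -30.3  41. ]
 [494.8 -41.6  41. ]]
centre [531.59993767  90.37586677  38.        ] tabs c [531.26804968  90.05886726  41.        ]
yaw 0.10572192205622194 spacing 123.8588702682523 100.03835274361607
[np.float32(1286.4111), np.float32(1288.7754), np.float32(1273.6731), np.float32(1278.4169)]
[np.float64(1286.0), np.float64(1289.7), np.float64(1273.6), np.float64(1277.4)]
[-0.1112607  -1.2584103   0.66463631] [ 208.64619568 -481.60461495  303.40682659] <built-in function Rodrigues>
[[ 0.918  0.398 -0.   ]
 [ 0.398 -0.918  0.001]
 [ 0.    -0.001 -1.   ]]
```

```bash
cat >> h.py <<'E'
from scipy.spatial.transform import Rotation as Ro
YAW=.106
def plan(x,y,z,show=True):
    s=ctrl.sense();q=s["ee_rot"];M=Ro.from_quat(q[[1,2,3,0]]).as_matrix()
    d=M.T@(np.array([x,y,z])-s["eef_pos"]); a=np.arctan2(M[1,0],M[0,0])
    print("t",round(s["time_s"],2),"pos",s["eef_pos"].round(1),"shift",d.round(1),"turn",np.degrees(a-YAW).round(1),"F",s["force"].round(2),"j",s["joints"].round(2),"g",round(s["grip_width"],2))
E
python3 -c "
from h import *
plan(488.7,23.3,300)"
```

```text
t 0.1 pos [ 208.6 -481.6  303.4] shift [ 457.7 -352.     3.9] turn 17.3 F [-0.11 -1.26  0.66] j [-1.39  0.31  1.5  -0.    1.33 -0.22] g 1.0
```

>>> move_arm([
  [[20, -15, 0], 2, 0],
  [[65, -50, 0], 5, 0],
  [[112, -86, 0], 8, 0],
  [[158, -122, 0], 10, 0],
  [[205, -158, 0], 12, 0],
  [[251, -193, 0], 14, 0],
  [[297, -229, 0], 16, 0],
  [[343, -264, 0], 17.3, 0],
  [[390, -300, 0], 17.3, 0],
  [[430, -331, 0], 17.3, 0],
])

```text
time_s: 1.35
eef_pos: [472.3, -5.0, 303.8]
ee_rot: [-0.0, 0.999, 0.054, -0.0]
force: [0.8, -0.2, 0.3]
grip_width: 0.001
```

```bash
python3 -c "
from h import *
plan(488.7,23.3,140)"
```

```text
t 1.35 pos [472.3  -5.  303.8] shift [ 19.4 -26.4 163.7] turn 0.1 F [ 0.78 -0.15  0.32] j [-0.26  0.2   1.65 -0.    1.3   1.2 ] g 0.0
```

>>> move_arm([
  [[10, -13, 30], 0, 0],
  [[19.4, -26.4, 80], 0, 0],
  [[19.4, -26.4, 130], 0, 0],
  [[19.4, -26.4, 160], 0, 0],
  [[19.4, -26.4, 174], 0, 0],
  [[19.4, -26.4, 180], 0, 0],
  [[19.4, -26.4, 180], 0, 0],
  [[19.4, -26.4, 180], 0, 0],
])

```text
time_s: 2.35
eef_pos: [488.6, 21.1, 124.8]
ee_rot: [0.0, 0.999, 0.053, 0.001]
force: [-0.3, 0.5, 0.9]
grip_width: 0.0
```

```bash
python3 -c "
from h import *
plan(488.7,23.3,113)
p,d=ctrl.capture('scene');cv2.imwrite('pics/s1.png',cv2.resize(p[170:310,200:390],None,fx=4,fy=4,interpolation=2)[:,:,::-1])"
```

```text
t 2.35 pos [488.6  21.1 124.8] shift [ 0.3 -2.2 11.8] turn 0.0 F [-0.26  0.49  0.88] j [-0.2   0.46  1.81  0.    0.87  1.27] g 0.0
```

View pics/s1.png

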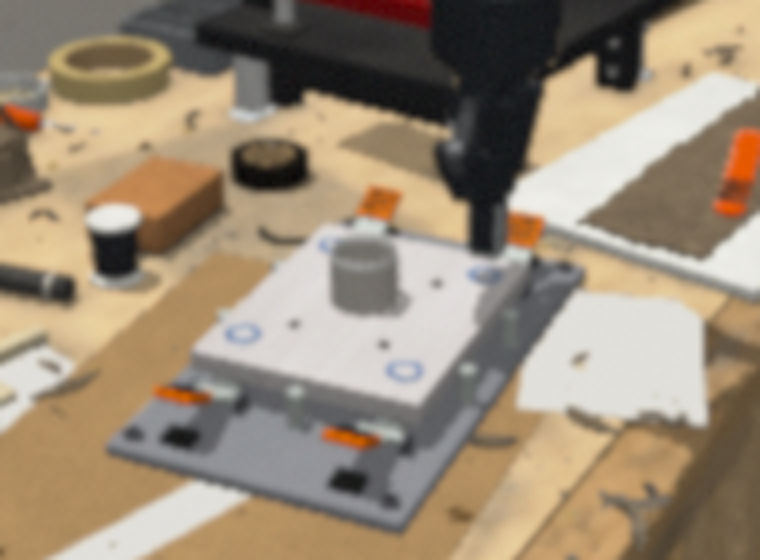

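>>> move_arm([
  [[0, -2.2, 6], 0, 0],
  [[0, -2.2, 10], 0, 0],
  [[0, -2.2, 12], 0, 0],
  [[0, -2.2, 13], 0, 0],
  [[0, -2.2, 13], 0, 0],
])

```text
time_s: 3.02
eef_pos: [487.9, 23.4, 110.9]
ee_rot: [0.0, 0.999, 0.053, -0.0]
force: [0.6, 0.4, -0.6]
grip_width: -0.002
```

>>> move_arm([
  [[0, 0, 0.5], 0, 0],
  [[0, 0, 1], 0, 0],
  [[0, 0, 1], 0, 0],
])

```text
time_s: 3.4
eef_pos: [488.0, 23.4, 110.6]
ee_rot: [0.0, 0.999, 0.053, 0.0]
force: [-3.5, 0.4, 8.5]
grip_width: 0.002
```

>>> move_arm([
  [[0, 0, 0.5], 0, 0],
  [[0, 0, 1], 0, 0],
  [[0, 0, 1], 0, 0],
])

```text
time_s: 3.78
eef_pos: [488.0, 23.4, 110.5]
ee_rot: [0.0, 0.999, 0.054, 0.0]
force: [-8.4, -0.0, 20.8]
grip_width: -0.004
```

>>> move_arm([
  [[0, 0, -4], 0, 0],
  [[0, 0, -17], 0, 0],
  [[30, 0, -17], 0, 0],
  [[70, 0, -17], 0, 0],
  [[95, 0, -17], 0, 0],
  [[100, 0, -14], 0, 0],
  [[100, 0, -6], 0, 0],
  [[100, 0, -3.5], 0, 0],
  [[100, 0, -3.5], 0, 0],
  [[100, 0, -3.5], 0, 0],
])

```text
time_s: 5.03
eef_pos: [587.2, 34.0, 112.7]
ee_rot: [0.0, 0.999, 0.053, 0.0]
force: [0.2, -0.6, -0.5]
grip_width: -0.004
```

```bash
python3 -c "
from h import *
plan(587.6,34.1,111)"
```

```text
t 5.03 pos [587.2  34.  112.7] shift [ 0.4 -0.   1.7] turn 0.0 F [ 0.22 -0.57 -0.46] j [-0.14  0.66  1.5  -0.    0.98  1.32] g -0.0
```

>>> move_arm([
  [[0, 0, 1], 0, 0],
  [[0, 0, 2], 0, 0],
  [[0, 0, 2], 0, 0],
])

```text
time_s: 5.4
eef_pos: [587.4, 34.1, 110.7]
ee_rot: [0.0, 0.999, 0.053, 0.0]
force: [-1.8, 0.5, 3.8]
grip_width: -0.004
```

>>> move_arm([
  [[0, 0, 0.5], 0, 0],
  [[0, 0, 1], 0, 0],
  [[0, 0, 1], 0, 0],
])

```text
time_s: 5.78
eef_pos: [587.4, 34.1, 110.6]
ee_rot: [0.0, 0.999, 0.053, 0.0]
force: [-5.4, 0.1, 12.7]
grip_width: 0.003
```

>>> move_arm([
  [[0, 0, 0.5], 0, 0],
  [[0, 0, 1], 0, 0],
  [[0, 0, 1], 0, 0],
])

```text
time_s: 6.15
eef_pos: [587.4, 34.1, 110.5]
ee_rot: [0.0, 0.999, 0.054, 0.0]
force: [-8.6, 0.3, 21.2]
grip_width: -0.003
```

>>> move_arm([
  [[0, 0, -4], 0, 0],
  [[0, 0, -17], 0, 0],
  [[0, -35, -17], 0, 0],
  [[0, -80, -17], 0, 0],
  [[0, -115, -17], 0, 0],
  [[0, -124, -14], 0, 0],
  [[0, -124, -6], 0, 0],
  [[0, -124, -3.5], 0, 0],
  [[0, -124, -3.5], 0, 0],
  [[0, -124, -3.5], 0, 0],
])

```text
time_s: 7.4
eef_pos: [574.3, 156.8, 112.0]
ee_rot: [-0.0, 0.999, 0.053, 0.0]
force: [1.0, 0.1, 0.0]
grip_width: -0.005
```

```bash
python3 -c "
from h import *
plan(574.8,157.3,111)"
```

```text
t 7.4 pos [574.3 156.8 112. ] shift [ 0.5 -0.4  1. ] turn 0.0 F [1.03 0.06 0.02] j [0.07 0.67 1.48 0.   0.99 1.53] g -0.0
```

>>> move_arm([
  [[0, 0, 1], 0, 0],
  [[0, 0, 2], 0, 0],
  [[0, 0, 2], 0, 0],
])

```text
time_s: 7.78
eef_pos: [574.3, 157.3, 110.2]
ee_rot: [0.0, 0.999, 0.053, 0.0]
force: [-0.2, -1.1, 2.8]
grip_width: 0.001
```

>>> move_arm([
  [[0, 0, 0.5], 0, 0],
  [[0, 0, 1], 0, 0],
  [[0, 0, 1], 0, 0],
])

```text
time_s: 8.15
eef_pos: [574.4, 157.4, 109.1]
ee_rot: [-0.0, 0.999, 0.053, 0.0]
force: [1.4, 0.4, 4.2]
grip_width: 0.0
```

>>> move_arm([
  [[0, 0, 0.5], 0, 0],
  [[0, 0, 1], 0, 0],
  [[0, 0, 1], 0, 0],
])

```text
time_s: 8.52
eef_pos: [574.4, 157.5, 108.1]
ee_rot: [-0.0, 0.999, 0.053, 0.001]
force: [2.1, 1.5, 5.2]
grip_width: 0.001
```

>>> move_arm([
  [[0, 0, 0.5], 0, 0],
  [[0, 0, 1.2], 0, 0],
  [[0, 0, 1.2], 0, 0],
])

```text
time_s: 8.9
eef_pos: [574.5, 157.5, 107.2]
ee_rot: [-0.0, 0.999, 0.053, 0.001]
force: [1.6, 0.6, 5.9]
grip_width: 0.001
```

>>> move_arm([
  [[0, 0, -3], 0, 0],
  [[0, 0, -10], 0, 0],
  [[0, 0, -22], 0, 0],
  [[0, -30, -24], 0, 0],
  [[0, -60, -24], 0, 0],
  [[0, -70, -24], 0, 0],
  [[0, -71, -24], 0, 0],
  [[0, -71, -24], 0, 0],
])

```text
time_s: 9.9
eef_pos: [566.7, 227.2, 130.7]
ee_rot: [0.0, 0.999, 0.053, -0.0]
force: [-0.0, 0.1, 0.7]
grip_width: 0.001
```

```bash
python3 -c "
from h import *
plan(567.1,227.8,120)
p,d=ctrl.capture('scene');cv2.imwrite('pics/s2.png',cv2.resize(p[170:310,200:390],None,fx=4,fy=4,interpolation=2)[:,:,::-1])"
```

```text
t 9.9 pos [566.7 227.2 130.7] shift [ 0.5 -0.6 10.7] turn 0.0 F [-0.01  0.05  0.74] j [ 0.19  0.67  1.42 -0.    1.05  1.65] g 0.0
```

View pics/s2.png

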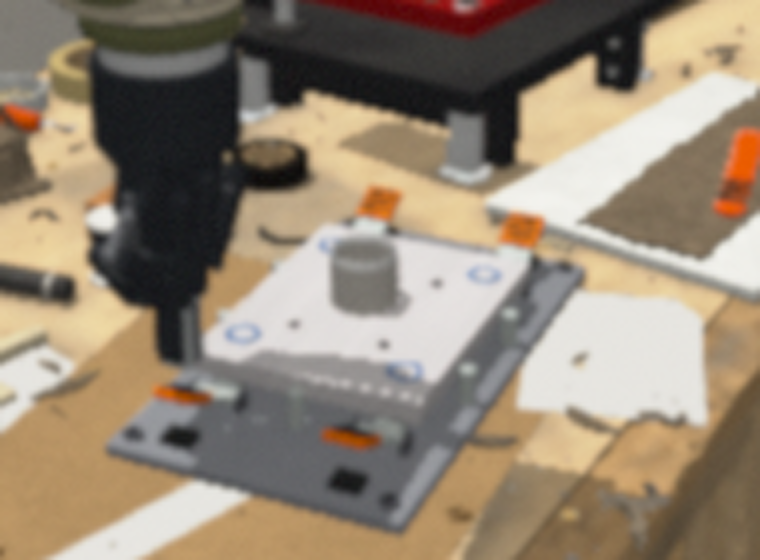

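>>> move_arm([
  [[0, 0, 5], 0, 0],
  [[0, 0, 10], 0, 0],
  [[0, 0, 14], 0, 0],
  [[0, 0, 18], 0, 0],
  [[0, 0, 22], 0, 0],
  [[0, 0, 22], 0, 0],
])

```text
time_s: 10.7
eef_pos: [566.8, 228.1, 108.8]
ee_rot: [-0.0, 0.999, 0.053, 0.0]
force: [-1.4, -0.1, 1.6]
grip_width: -0.004
```

>>> move_arm([
  [[0, 0, 3], 0, 0],
  [[0, 0, 6], 0, 0],
  [[0, 0, 9], 0, 0],
  [[0, 0, 11], 0, 0],
  [[0, 0, 11], 0, 0],
])

```text
time_s: 11.32
eef_pos: [566.7, 228.2, 97.8]
ee_rot: [-0.0, 0.999, 0.053, 0.0]
force: [1.5, 2.4, 2.8]
grip_width: 0.002
```

>>> move_arm([
  [[0, 0, 1], 0, 0],
  [[0, 0, 2], 0, 0],
  [[0, 0, 3], 0, 0],
  [[0, 0, 3], 0, 0],
])

```text
time_s: 11.82
eef_pos: [566.6, 228.2, 94.9]
ee_rot: [-0.0, 0.999, 0.053, 0.0]
force: [1.3, 2.5, 3.9]
grip_width: -0.001
```

>>> move_arm([
  [[0, 0, 1], 0, 0],
  [[0, 0, 1.5], 0, 0],
  [[0, 0, 1.5], 0, 0],
])

```text
time_s: 12.2
eef_pos: [566.7, 228.2, 94.4]
ee_rot: [-0.0, 0.999, 0.053, 0.0]
force: [-2.7, 3.4, 13.0]
grip_width: 0.002
```

>>> move_arm([
  [[0, 0, 1], 0, 0],
  [[0, 0, 1], 0, 0],
])

```text
time_s: 12.45
eef_pos: [566.8, 228.3, 94.2]
ee_rot: [-0.0, 0.999, 0.053, 0.001]
force: [-5.1, 1.2, 18.9]
grip_width: -0.007
```

>>> move_arm([
  [[0, 0, -3], 0, 0],
  [[0, 0, -15], 0, 0],
  [[0, 0, -50], 0, 0],
  [[0, 0, -100], 0, 0],
  [[0, 0, -155], 0, 0],
  [[0, 0, -200], 0, 0],
  [[-40, 40, -215], 0, 0],
  [[-90, 90, -215], 0, 0],
  [[-130, 140, -215], 0, 0],
  [[-140, 180, -215], 0, 0],
])

```text
time_s: 13.7
eef_pos: [444.7, 32.8, 307.7]
ee_rot: [0.0, 0.999, 0.054, -0.0]
force: [1.1, -0.3, -0.6]
grip_width: -0.005
```

>>> move_arm([
  [[0, 50, 0], 0, 0],
  [[0, 110, 0], 0, 0],
  [[0, 170, 0], 0, 0],
  [[0, 220, 0], 0, 0],
  [[0, 250, 0], 0, 0],
  [[0, 250, 0], 0, 0],
  [[0, 250, 0], 0, 0],
])

```text
time_s: 14.58
eef_pos: [473.0, -213.9, 307.2]
ee_rot: [-0.0, 0.999, 0.054, -0.0]
force: [0.0, -0.4, -0.1]
grip_width: -0.002
```

```bash
python3 - <<'E'
from h import *
print(ctrl.sense()["time_s"],ctrl.sense()["eef_pos"],ctrl.sense()["force"])
p,d=ctrl.capture('scene');cv2.imwrite('pics/s3.png',cv2.resize(p[170:310,200:390],None,fx=4,fy=4,interpolation=2)[:,:,::-1])
p,d=ctrl.capture('top');cv2.imwrite('pics/t3.png',cv2.resize(p[150:290,195:375],None,fx=4.2,fy=4.2,interpolation=2)[:,:,::-1]);np.save('pics/t3.npy',d)
d0=np.load('pics/top0.npy')
for n,(u,v) in dict(BL=(128,196),BR=(657,139),FL=(147,398),FR=(681,338)).items():
    u=int(u/5.9+195);v=int(v/5.9+190);print(n,np.median(d[v-1:v+2,u-1:u+2]-d0[v-1:v+2,u-1:u+2]))
E
```

```text
14.575 [ 472.98899527 -213.88285055  307.24765039] [ 0.00203536 -0.38229397 -0.13068884]
BL 17.395508
BR -1.5793457
FL 2.229004
FR -0.061523438
```

View pics/s3.png

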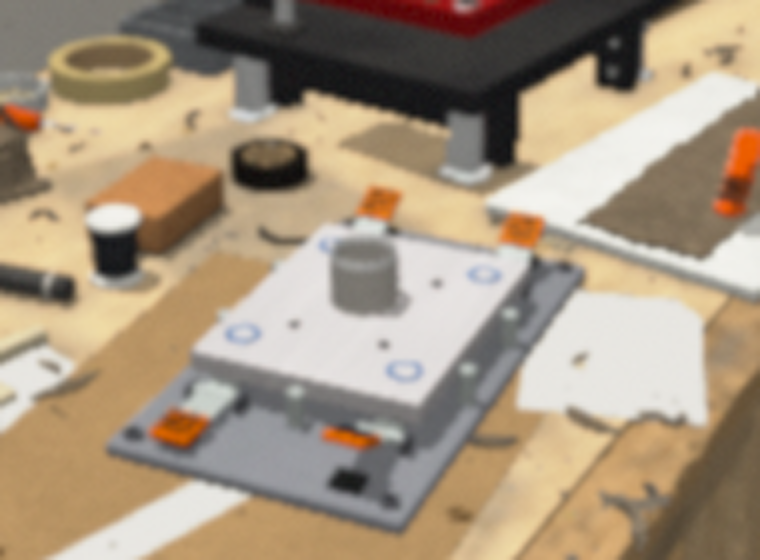

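View pics/t3.png

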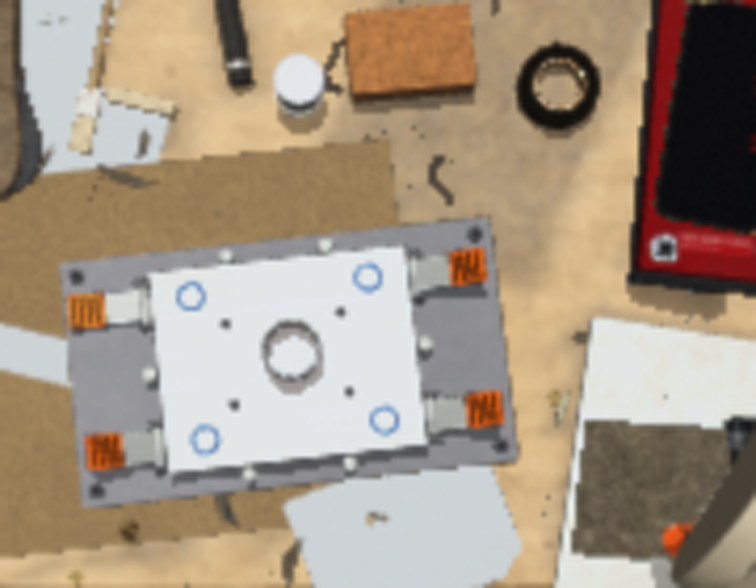

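The pictures show the back-left tab flat at scene crop (180,428). The other three tabs are up, the die is mid-plate at (363,275), and the bystanders in view haven't moved. I'm handing in.

```bash
python3 -c "
from rig import ctrl
print(ctrl.finish_job())"
```

```text
the job is handed in; nothing more can be done
None
```

The back-left corner is the one that rocks, and I pressed its orange tab flat. I handed the job in at about 15 s, with the limit at 48 s.

- **Finding the corner:** With the fingers shut I pressed three corners in turn. Front right and back right were solid, giving less than about 0.5 mm at 21 N. Back left sank about 3.5 mm at only 3–6 N. I did not press front left, since the slack corner was already found.
- **Pressing the tab:** The back-left tab went down until it met its stop. The fingertips were then about 21.5 mm above the table, where 22 mm was expected, and I held it there at 19 N. It needed only about 3–4 N on the way down, less than the 6 N given.
- **Last checks:** In the depth picture the back-left tab is 17 mm lower than at the start. The other three changed by no more than about 2 mm, which I took as noise. In both pictures those three are up, the die is still in the middle of the plate, and the sanding block, tape and spool have not moved. The arm hid part of the cutter in the top view, but it looked undisturbed in the scene view. I did not check the chalk separately. The gripper finished about 310 mm up, clear to the right of the jig, with no force reading beyond noise.

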